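# Draw up the recipe-camera mast in its case

### The arm

A 6-joint arm with a two-finger parallel gripper is mounted at the origin on a cart in front of the work surface, level with it; the furniture and walls round the work are solid. World frame = base frame: x ahead of the robot, y to its left, z up, the work surface at z = 0. Lengths are in m, angles in rad, forces in N, time in s.
With the tool pointing down it reaches from about 0.375 to 0.9 m from the base axis. Payload 3.1 kg.
Tool frame: the origin (TCP) lies midway between the tips of the shut fingers; the grasp point (between the pads) lies 19 mm behind it; z points along the fingers, y is the line along which they close (so a half turn about z gives the same grasp; the last joint's range is limited). The gripper opens to 85 mm and grips with 20 to 120 N. Pads are 22 mm wide; open, the fingers measure 114 mm over their backs; the gripper's body (76 mm by 85 mm) begins 54 mm behind the grasp point. The pads swing forward as they close: fully open they stand 13 mm farther back than shut.
Start: joints at [1.083, 0.527, 1.433, -0, 1.181, -0.178], TCP at [0.19, 0.595, 0.231] pointing down, gripper open.
Joint ranges: [-3.08, 3.08], [-0.75, 2.2], [0.22, 2.44], [-1.43, 4.57], [0, 2.65], [-2.85, 2.85]. Speed limits (rad/s): [2.79, 2.79, 3.14, 3.14, 3.14, 3.14].

### API

Orientations are given as a unit quaternion [x, y, z, w].
In Python, from station import manip gives the robot as it stands.
- The arm moves only by the tool step_arm, never from a script. Its argument "targets" is text: rows parted by semicolons, each of 4 numbers parted by spaces: the shift along the tool's x, y, z in mm, then the turn about the tool's z in degrees. A call has 1 to 12 rows; each row is the pose to reach, as a shift and turn from the pose commanded when the call began, along the tool's axes at that moment; what a row does not reach only later rows make up. A row lasts 1/10 s, in which the tool goes at most 50 mm and 8.59 degrees, less where a joint would pass 70% of its speed; a pose out of reach is approached as far as the arm can. A call with a gripper value outside its range is refused whole. "gripper" is the closure, from 0 (fully open) to 1 (shut), set as the call begins (left out, the last holds). The fingers move at their own pace and stop on an object; "squeeze" is the grip in N (left out, the last holds). Time passes only in rows, so rows that repeat a pose let the fingers close. It gives the time, the measured TCP pose, the force, the opening and the grip force at its end, in the units of the state.
- manip.sense(): the state, without advancing time (a new reading comes with each control period).
- manip.snapshot(name): name is "scene" or "side" or "wrist"; returns the picture (420x560x3 uint8, red, green, blue); there is no depth.
- manip.get_calibration(name): a dict with "fov_y" (degrees; the focal length in pixels is half the picture's height over the tangent of half this angle, whatever the lens; pixels are square), "cx", "cy" (the principal point, pixels), "k1" (the pictures are not rectified: a ray, as slopes to the right and down, at radius r is drawn at 1 + k1 r^2 times it, then the intrinsics apply), "extrinsics" (4x4, takes a point from camera to world coordinates); the wrist camera has in their place "tool_from_camera" (4x4, takes a point from camera to tool coordinates, whose origin is the TCP and whose axes are the flange's). Camera axes: x right, y down, z forward; pixel columns grow to the right and rows downward; lengths in m; the calibration is good to about 2 mm. A picture is of the moment at which its call begins: read the wrist's pose just before it. get_calibration takes no time and is no camera call.
- manip.sign_off(): hands the job in; it is judged then, once.
Trained networks look in the newest picture that a camera, given by its name, has taken for a name from the list of things; names that differ only in an ending like _2 or _b are one class to them, and where a whole thing is asked for, a point or a joint stands for the part that bears it (a point fixed in the world has none). Each returns a list of dicts, best first, with "p" (0 to 1); they miss things now and then, are a little off and sometimes report something else, mostly with a low value. They report only what shows in the picture. A call takes as long as a camera call.
- manip.recognise(camera, query): "position" ([column, row] in pixels, amid what is visible of it).
- manip.masks_of(camera, query): "pixels" (420x560 bool, what is visible of it) and "position" ([column, row] in pixels, amid what is visible of it).
- manip.mark_of(camera, query): "position" ([column, row] in pixels: a listed point, or the origin of a listed thing).
The state is a dict: "t": time; "q": joint angles; "qd": joint speeds; "tau": joint torques, N m; "tcp_pos": TCP position; "tool_rot": TCP orientation; "force": force on the tool from outside, world axes, zero at the start; "ft_torque": the same for the moment, N m; "finger_gap": opening from 0.0 (shut) to 1.0 (fully open); "gripper_force": force on a finger pad.
Only numpy, scipy, OpenCV 4.12 (cv2) and the standard library are available. Lean on these libraries where they do the work, as an engineer would, in place of code of your own. Each camera call takes 0.05 s, during which the arm holds its last target. There are 200 camera calls.

### The job

Open the lid of the grey case on the worktop until it rests back on its stop. Then grip the head of the telescopic camera mast inside so that its side button is pressed, draw the mast straight up past the first stop to the second, fully out, and finish while still holding it there, because its springs would pull it back in and I want to tighten the collar meanwhile. Leave the lid open and the other kitchen things where they are.

Things in the scene. Friction and masses are not known exactly. Their poses are not given: they have to be found in the camera images.
- case: grey case fixed on the worktop: 150 (x) x 220 (y) x 85 mm, walls 5 mm, shut by a hollow lid of the same outline, 32 mm deep (117 mm in all). Origin: centre of the underside; +x from the front (small steel latch plate, on the robot's side and to its left) to the hinge side, z up. The mast stands upright inside, 12 mm in front of the centre; other parts in there are under 42 mm high
- case_lid (a joint): angle of the case lid, rad: 0 shut, grows as it opens upward and away from the front, rests against its stop at 1.75 (10 degrees beyond upright). Hinge line along the case's y. The lid weighs 0.22 kg and carries no spring: let go below about 1.25 it falls shut, beyond about 1.45 it sinks on to the stop by itself
- lid_hinge (a point): on the hinge line of the lid, at the middle of its length: 75 mm to the case's +x and 85 mm above its underside
- lid_knob (a point): centre of the lid's knob: a black roller 18 mm in diameter and 32 mm long along the case's y with flat ends, on a stem 10 mm wide, its centre 24 mm above the lid's top near the front edge (lid shut: 136 mm in front of and 56 mm above the hinge line). Pinched at its flat ends it can pivot between the fingers while the lid swings
- head_grip (a point): middle of the mast's head, level with the button: the head is a black block 28 (x) x 30 (y) x 42 mm (22 mm of it above this point, 20 mm below), on top of the mast; the point is 79 mm above the case's underside when the mast is in. Axes: z up along the mast, +y towards the button. The head's yaw against the case is up to 0.4 rad either way (the mast's foot can swivel stiffly)
- button_face (a point): centre of the outer face of the push button, a round grey cap 17 mm across that stands 5 mm proud of the head's +y side; pressed it moves towards the head's -y
- mast_button (a joint): travel of the button, m: 0 out, 0.005 flush with the head's side (0.0055 at most); takes 3 N to start and 6.5 N when flush, springs back when let go. A catch holds the mast in until the button is pressed more than 0.003; squeezing the head across its y faces with both fingers presses it. Once the mast has risen 10 mm the catch is clear
- mast_inner (a joint): how far the inner tube with the head is drawn out of the middle tube, m: 0 in, 0.036 fully out (the first stop). A spring draws it back: 2 to 3 N to pull
- mast_mid (a joint): how far the middle tube is drawn out of the foot tube, m: 0 in, 0.036 fully out (the second stop). It follows only when the inner tube is at the first stop and the pull grows to about 8 to 10 N, so the head rises 0.072 in all. A spring draws it back in when the head is let go
- mast_head: the mast's head block with its button; origin at the centre of its underside, axes as head_grip
- mug: white mug with dots, 83x110x89 mm, a bystander; origin: centre of its underside at the start
- lemon: lemon, 80x57x56 mm, a bystander; origin: centre of its underside at the start
- timer: round wind-up kitchen timer, 69x69x60 mm, a bystander; origin: centre of its underside at the start
- spice_jar: spice jar with a black cap, 41 mm across, 105 mm tall, a bystander; origin: centre of its underside at the start
- teaspoon: teaspoon, 138x30x11 mm, a bystander; origin: centre of its underside at the start
- gas_lighter: long hob lighter, 28x218x20 mm, a bystander; origin: centre of its underside at the start

How it is judged:
By the outcome, as a careful person would: the job done as asked, in the order asked, and still so for the second after the job is handed in, while the arm keeps its last pose, push and grip.
It also fails if it takes over 45 s, if anything falls off the work surface, if the arm or the gripper's body presses on something with over 40 N, if the wrist force passes 120 N, or if a joint passes its speed limit or range.

## Working session

There is one attempt and no reset: what is moved stays moved. The work goes in short steps, Python scripts to look and compute and a tool call to move; the robot and the scene stay as the last step left them, time stands still between calls to the robot, and variables do not carry over. Pictures are saved under pics/ and viewed, at most 10 in all, crops included, and the job is handed in when it is done.

Besides the shell and the picture viewer there is one more tool, called after ">>>" as a command line: name --argument value ..., lists and objects as JSON in quotes. step_arm: Moves the arm, as the interface text tells. Its arguments: {"type":"object","properties":{"targets":{"type":"string"},"gripper":{"type":"number"},"squeeze":{"type":"number"}},"required":["targets"]}

```bash
mkdir -p pics; ls; cat > h.py <<'E'
import numpy as np, cv2
from station import manip
from scipy.spatial.transform import Rotation as R
def cam(n, s=None):
    c=manip.get_calibration(n)
    f=210/np.tan(np.radians(c['fov_y'])/2)
    if 'extrinsics' in c: T=np.array(c['extrinsics'])
    else:
        s=s or manip.sense(); W=np.eye(4); W[:3,:3]=R.from_quat(s['tool_rot']).as_matrix(); W[:3,3]=s['tcp_pos']
        T=W@np.array(c['tool_from_camera'])
    return c,f,T
def ray(n,px,s=None):
    c,f,T=cam(n,s)
    d=np.array([(px[0]-c['cx'])/f,(px[1]-c['cy'])/f]); u=d.copy()
    for _ in range(20): u=d/(1+c['k1']*(u@u))
    v=T[:3,:3]@np.array([u[0],u[1],1]); return T[:3,3],v/np.linalg.norm(v)
def proj(n,P,s=None):
    c,f,T=cam(n,s); p=np.linalg.inv(T)@np.append(P,1); u=p[:2]/p[2]; u=u*(1+c['k1']*(u@u))
    return u*f+[c['cx'],c['cy']]
def onz(n,px,z,s=None):
    o,v=ray(n,px,s); return o+v*(z-o[2])/v[2]
def tri(rs):
    A=sum(np.eye(3)-np.outer(v,v) for o,v in rs); b=sum((np.eye(3)-np.outer(v,v))@o for o,v in rs)
    X=np.linalg.solve(A,b); return X,[np.linalg.norm(np.cross(X-o,v)) for o,v in rs]
E
python3 - <<'E'
from h import *
s=manip.sense(); print(s)
for n in ['scene','side','wrist']:
    im=manip.snapshot(n); cv2.imwrite(f'pics/{n}0.png',im[:,:,::-1])
    for q in ['lid_knob','lid_hinge','case']:
        r=manip.mark_of(n,q); print(n,q,[(np.round(x['position'],1),round(x['p'],2)) for x in r[:2]])
    print(cam(n)[2].round(3).tolist(), cam(n)[1])
a=[cv2.imread(f'pics/{n}0.png') for n in ['scene','side']]
E
```

```text
pics
{'t': 0.0, 'q': array([ 1.08353939e+00,  5.28455141e-01,  1.43389966e+00,  7.06858910e-06,
        1.18138097e+00, -1.78510491e-01]), 'qd': array([-2.89051464e-04,  3.08673890e-04, -7.25717505e-04,  9.10822112e-07,
        4.36165035e-04,  6.45439586e-04]), 'tau': array([-5.24243460e-04, -4.42352235e+01, -1.78025419e+01, -2.38353168e-04,
        8.44458584e-03,  6.65626487e-06]), 'tcp_pos': array([0.18955465, 0.59481855, 0.23034122]), 'tool_rot': array([ 1.53762046e-01,  9.88107325e-01, -1.01166478e-03, -3.53241283e-04]), 'force': array([-0.17599016,  0.67851974,  0.41395214]), 'ft_torque': array([-0.00571807, -0.02928878,  0.02320153]), 'gripper_force': 0.0, 'finger_gap': 1.00041361043577}
scene lid_knob [(array([325.7, 214.1]), 0.71)]
scene lid_hinge [(array([391. , 226.3]), 0.61)]
scene case [(array([346.9, 267.3]), 0.64), (array([286.6, 211.7]), 0.48)]
[[0.521, -0.502, 0.69, -0.117], [-0.854, -0.312, 0.417, -0.18], [0.006, -0.806, -0.591, 0.654], [0.0, 0.0, 0.0, 1.0]] 478.72030651822024
side lid_knob [(array([236.3, 244.6]), 0.69)]
side lid_hinge [(array([300.2, 312.8]), 0.84)]
side case [(array([264.1, 308.2]), 0.93)]
[[1.0, -0.005, 0.025, 0.544], [-0.019, -0.786, 0.618, -0.319], [0.017, -0.618, -0.786, 0.768], [0.0, 0.0, 0.0, 1.0]] 493.9239723805312
wrist lid_knob []
wrist lid_hinge []
wrist case []
[[0.304, 0.912, 0.275, 0.12], [0.953, -0.291, -0.087, 0.616], [0.001, 0.288, -0.958, 0.374], [0.0, 0.0, 0.0, 1.0]] 359.5730503155246
```

View pics/scene0.png

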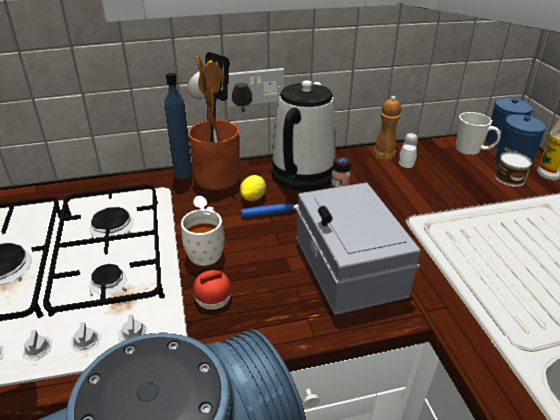

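View pics/side0.png

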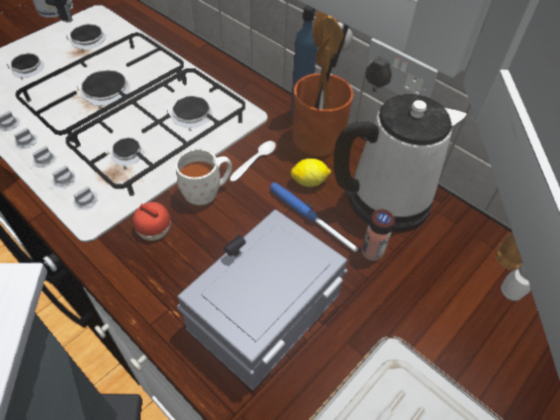

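The scene view shows the case at about (355,245) with its knob at (325,214). The side view shows the knob at (236,244) and the hinges on the lower-right edge. I'll fit the case pose from the masks and points in both views.

```bash
python3 - <<'E'
from h import *
from scipy.optimize import minimize
P={'scene':{'lid_knob':(325.7,214.1),'lid_hinge':(391,226.3)},'side':{'lid_knob':(236.3,244.6),'lid_hinge':(300.2,312.8)}}
for k in ['lid_knob','lid_hinge']:
    print(k,tri([ray(n,P[n][k]) for n in P]), [onz(n,P[n][k],.141 if k=='lid_knob' else .085).round(4) for n in P])
M={}
for n in P:
    m=manip.masks_of(n,'case'); m=max(m,key=lambda x:x['p']); l=manip.masks_of(n,'case_lid')
    k=m['pixels'].astype(np.uint8)
    print(n,m['p'],k.sum(),[ (x['p'],x['pixels'].sum()) for x in l])
    if l: k|=l[0]['pixels'].astype(np.uint8)
    k=cv2.morphologyEx(k,cv2.MORPH_OPEN,np.ones((19,19))); M[n]=k
    cv2.imwrite(f'pics/m{n}.png',k*255)
def rend(n,p):
    c,s=np.cos(p[2]),np.sin(p[2])
    pts=[proj(n,[p[0]+c*a-s*b,p[1]+s*a+c*b,z]) for a in(-.075,.075) for b in(-.11,.11) for z in (0,.117)]
    im=np.zeros((420,560),np.uint8); cv2.fillConvexPoly(im,cv2.convexHull((np.array(pts)*16).round().astype(np.int32)),1,shift=4); return im
def cost(p): return sum(1-(rend(n,p)&M[n]).sum()/(rend(n,p)|M[n]).sum() for n in M)
K=tri([ray(n,P[n]['lid_knob']) for n in P])[0];H=tri([ray(n,P[n]['lid_hinge']) for n in P])[0]
d=(H-K)[:2]; y0=np.arctan2(d[1],d[0]); p0=[*(H[:2]-.075*d/np.linalg.norm(d)),y0]
print(p0,cost(p0))
r=minimize(cost,p0,method='Nelder-Mead',options=dict(initial_simplex=[p0]+[list(np.array(p0)+e) for e in ([.015,0,0],[0,.015,0],[0,0,.15])]))
p=r.x;print(p,r.fun)
c,s=np.cos(p[2]),np.sin(p[2])
print('knob from fit',p[0]-c*.061,p[1]-s*.061)
ims=[]
for n in M:
    im=cv2.imread(f'pics/{n}0.png'); cs,_=cv2.findContours(rend(n,p),0,1); cv2.drawContours(im,cs,-1,(0,255,0),1)
    q=proj(n,[p[0]-c*.061,p[1]-s*.061,.141]).astype(int); cv2.circle(im,tuple(int(v) for v in q),2,(0,0,255),-1)
    u,v=(220,150) if n=='scene' else (130,190)
    ims.append(cv2.resize(im[v:v+210,u:u+220] if n=='scene' else im[v:v+210,u:u+240],None,fx=1.7,fy=1.7))
cv2.imwrite('pics/fit.png',np.hstack(ims)); 
E
```

```text
lid_knob (array([0.51050433, 0.10032041, 0.13994715]), [np.float64(0.001393170388777501), np.float64(0.0013931703887775338)]) [array([0.5082, 0.0982, 0.141 ]), array([0.5106, 0.1013, 0.141 ])]
lid_hinge (array([0.60572734, 0.00741381, 0.08913585]), [np.float64(0.004441894039125621), np.float64(0.004441894039125678)]) [array([0.6079, 0.0042, 0.085 ]), array([0.6068, 0.0143, 0.085 ])]
scene 0.6 11809 [(0.56, np.int64(7483))]
side 0.78 17324 [(0.89, np.int64(14084))]
[np.float64(0.5520454099369017), np.float64(0.059789864256688904), np.float64(-0.7730859432998383)] 0.07808236522794998
[ 0.55224269  0.05866121 -0.75099718] 0.05486086326358397
knob from fit 0.5076511537406171 0.10028566352425142
```

View pics/fit.png

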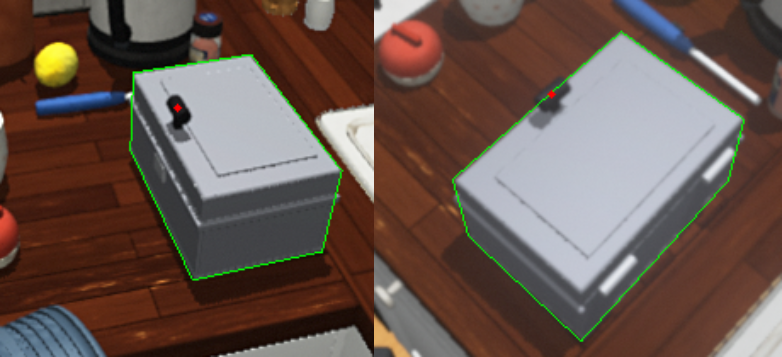

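The fitted outline matches both views, and the knob is at about (0.508, 0.100, 0.141). Next I move above it with tool y along the case's y.

>>> step_arm --targets "-25 -20 0 2; -60 -50 0 6; -100 -82 0 10; -140 -115 0 14; -180 -148 0 18; -220 -181 0 22; -260 -214 0 25.3; -300 -247 0 25.3; -340 -280 0 25.3; -380 -313 0 25.3; -420 -346 0 25.3; -440 -363 0 25.3" --gripper 0 --squeeze 40

```text
t: 2.0
tcp_pos: [0.5003, 0.1135, 0.2317]
tool_rot: [0.367, 0.93, 0.0, 0.001]
force: [0.3, 1.1, 0.1]
finger_gap: 1.0
gripper_force: 0.0
```

```bash
cat >> h.py <<'E'
def goto(P,yang=None):
    "shift in tool axes (mm) and turn (deg) to TCP P with tool y at world angle yang (deg)"
    s=manip.sense(); M=R.from_quat(s['tool_rot']).as_matrix()
    d=1000*M.T@(np.array(P)-s['tcp_pos']); a=np.degrees(np.arctan2(M[1,1],M[0,1]))
    t=0 if yang is None else -((yang-a+90)%180-90)
    print('t',round(s['t'],2),'tcp',s['tcp_pos'].round(4),'yang',a.round(2),'shift',d.round(1),'turn',round(t,2),'F',s['force'].round(1),'gap',round(s['finger_gap'],3),'gf',s['gripper_force'])
E
python3 - <<'E'
from h import *
goto([.508,.1003,.2],46.97)
s=manip.sense(); im=manip.snapshot('wrist'); cv2.imwrite('pics/w1.png',im[:,:,::-1])
for f in ['mark_of','recognise']:
    r=getattr(manip,f)('wrist','lid_knob'); print(f,[(x['position'],x['p'],onz('wrist',x['position'],.141,s)) for x in r[:2]])
print(proj('wrist',[.508,.1003,.141],s))
E
```

```text
t 2.0 tcp [0.5003 0.1135 0.2317] yang 46.93 shift [-14.6  -4.4  31.7] turn -0.04 F [0.3 1.1 0.1] gap 1.0 gf 0.0
mark_of [([269.1, 227.4], 0.9, array([0.50762238, 0.09859935, 0.141     ]))]
recognise [([272.5, 268.1], 0.74, array([0.5319691 , 0.07888202, 0.141     ]))]
[271.26346171 226.19784972]
```

View pics/w1.png

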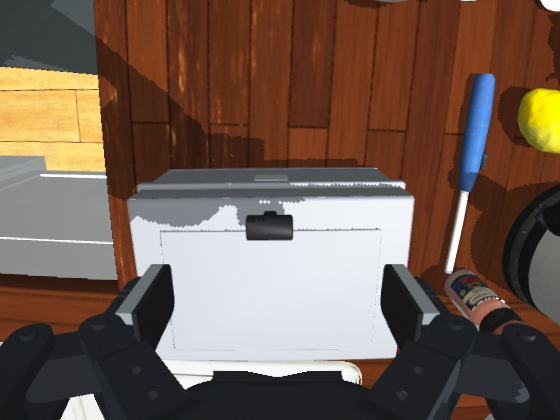

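The wrist view shows the knob at (270,228), which agrees with the estimate to about 1 mm. I descend and pinch its flat ends.

>>> step_arm --targets "-15 -5 20 0; -15 -5 50 0; -15 -5 80 0; -15 -5 100 0; -15 -5 108 0; -15 -5 110 0; -15 -5 110 0"

```text
t: 2.85
tcp_pos: [0.5065, 0.1026, 0.1218]
tool_rot: [0.366, 0.931, 0.0, 0.0]
force: [0.6, 0.3, -0.3]
finger_gap: 0.995
gripper_force: 0.0
```

>>> step_arm --targets "0 0 0 0; 0 0 0 0; 0 0 0 0; 0 0 0 0; 0 0 0 0; 0 0 0 0; 0 0 0 0; 0 0 0 0" --gripper 1 --squeeze 30

```text
t: 3.65
tcp_pos: [0.5058, 0.1012, 0.1221]
tool_rot: [0.366, 0.931, -0.001, -0.0]
force: [-2.3, -2.7, 5.8]
finger_gap: 0.369
gripper_force: 31.0
```

```bash
python3 - <<'E'
from h import *
goto([.5078,.0995,.121],46.97)
s=manip.sense(); im=manip.snapshot('wrist'); cv2.imwrite('pics/w2.png',im[:,:,::-1])
# lid arc in tool coords relative to start
g=np.array([-136,56.]);
for th in np.arange(0,1.76,.1):
    c,t=np.cos(th),np.sin(th); p=np.array([c*g[0]+t*g[1],-t*g[0]+c*g[1]])-g
    print(round(th,2),'x',(-p[0]).round(),'z',(-p[1]).round())
E
```

```text
t 3.65 tcp [0.5058 0.1012 0.1221] yang 47.09 shift [-2.6  0.2  1.1] turn 0.12 F [-2.3 -2.7  5.8] gap 0.369 gf 31.026554703712463
0.0 x -0.0 z -0.0
0.1 x -6.0 z -13.0
0.2 x -14.0 z -26.0
0.3 x -23.0 z -38.0
0.4 x -33.0 z -49.0
0.5 x -43.0 z -58.0
0.6 x -55.0 z -67.0
0.7 x -68.0 z -74.0
0.8 x -81.0 z -81.0
0.9 x -95.0 z -85.0
1.0 x -110.0 z -89.0
1.1 x -124.0 z -91.0
1.2 x -139.0 z -91.0
1.3 x -154.0 z -90.0
1.4 x -168.0 z -88.0
1.5 x -182.0 z -84.0
1.6 x -196.0 z -78.0
1.7 x -209.0 z -72.0
```

View pics/w2.png

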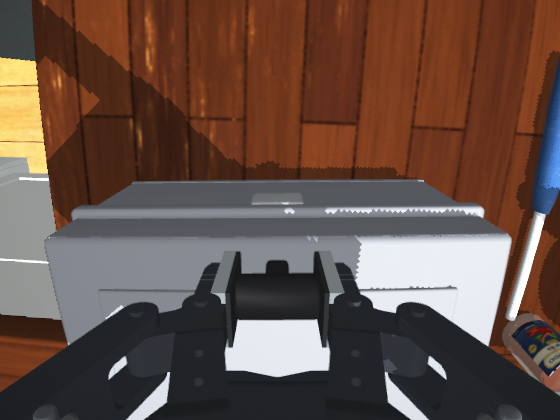

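The knob is pinched between the pads at a 31 mm gap. Now I swing it along the arc.

>>> step_arm --targets "-3 0 -6 0; -6 0 -13 0; -10 0 -20 0; -14 0 -26 0; -18 0 -32 0; -23 0 -38 0; -28 0 -43 0; -33 0 -49 0; -38 0 -54 0; -43 0 -58 0; -49 0 -63 0; -55 0 -67 0"

```text
t: 4.9
tcp_pos: [0.5463, 0.0641, 0.1888]
tool_rot: [0.366, 0.93, -0.0, -0.001]
force: [-5.4, -0.8, -1.5]
finger_gap: 0.365
gripper_force: 30.2
```

>>> step_arm --targets "-6 0 -4 0; -13 0 -7 0; -19 0 -11 0; -26 0 -14 0; -33 0 -16 0; -40 0 -18 0; -47 0 -20 0; -55 0 -22 0; -62 0 -23 0; -69 0 -24 0; -77 0 -24 0; -84 0 -24 0"

```text
t: 6.1
tcp_pos: [0.6094, 0.0064, 0.2136]
tool_rot: [0.366, 0.93, 0.0, 0.001]
force: [-4.2, -0.7, 2.5]
finger_gap: 0.368
gripper_force: 31.8
```

>>> step_arm --targets "-8 0 0 0; -15 0 1 0; -22 0 2 0; -29 0 3 0; -36 0 5 0; -43 0 7 0; -50 0 10 0; -57 0 13 0; -63 0 16 0; -66 0 18 0; -66 0 18 0"

```text
t: 7.2
tcp_pos: [0.6596, -0.0395, 0.1954]
tool_rot: [0.367, 0.93, 0.0, 0.004]
force: [0.1, -3.1, 4.9]
finger_gap: 0.367
gripper_force: 33.6
```

```bash
python3 - <<'E'
from h import *
goto([.6,.1,.2])
im=manip.snapshot('side'); cv2.imwrite('pics/s3.png',im[:,:,::-1])
print(manip.mark_of('side','lid_knob')[:1])
E
```

```text
t 7.2 tcp [ 0.6596 -0.0395  0.1954] yang 46.97 shift [138.8  61.3  -5.3] turn 0 F [ 0.1 -3.1  4.9] gap 0.367 gf 33.61464858055115
[{'position': [263.7, 311.4], 'p': 0.5}]
```

View pics/s3.png

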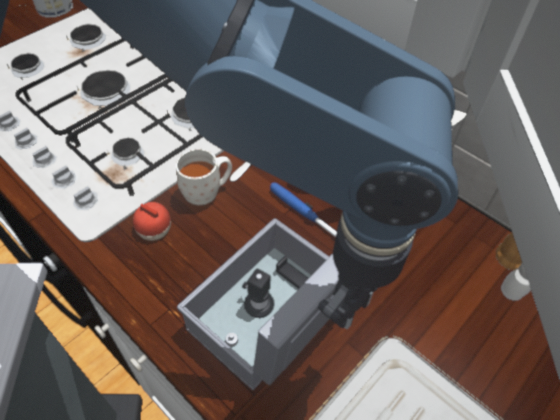

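The lid is at about 1.67 rad and the mast head shows at (262,278) in the open case. I release the knob, rise clear, and move over the mast.

>>> step_arm --targets "0 0 0 0; 0 0 0 0; 0 0 0 0; 0 0 0 0; -3 0 -5 0; -5 0 -20 0; -5 0 -40 0; -5 0 -60 0; -5 0 -75 0; -5 0 -80 0; -5 0 -80 0" --gripper 0

```text
t: 8.4
tcp_pos: [0.6603, -0.0413, 0.2753]
tool_rot: [0.366, 0.93, 0.0, 0.001]
force: [0.3, 0.6, -0.3]
finger_gap: 1.001
gripper_force: 0.0
```

>>> step_arm --targets "20 0 0 0; 50 0 0 0; 80 0 0 0; 110 0 0 0; 140 0 0 0; 158 0 8 0; 162 -2 16 0; 162 -2 20 0; 162 -2 20 0"

```text
t: 9.3
tcp_pos: [0.5403, 0.0671, 0.2532]
tool_rot: [0.367, 0.93, -0.0, -0.001]
force: [-0.5, 0.2, 0.7]
finger_gap: 0.997
gripper_force: 0.0
```

```bash
python3 - <<'E'
from h import *
goto([.5435,.0669,.2],46.97)
s=manip.sense(); im=manip.snapshot('wrist'); cv2.imwrite('pics/w4.png',im[:,:,::-1])
for q,z in [('head_grip',.079),('button_face',.079),('mast_head',.059)]:
    r=manip.mark_of('wrist',q); print(q,[(x['position'],round(x['p'],2),onz('wrist',x['position'],z,s).round(4)) for x in r[:2]])
for n in ['scene','side']:
    manip.snapshot(n)
    for q in ['head_grip','button_face','lid_knob']:
        r=manip.mark_of(n,q); print(n,q,[(x['position'],round(x['p'],2),onz(n,x['position'],.079).round(4)) for x in r[:2]])
c,si=np.cos(-.751),np.sin(-.751); kx=.075+.079
K=[.552+c*kx,.0587+si*kx,.209]; print('knob expected', [proj(n,K) for n in ['scene','side']])
E
```

```text
t 9.3 tcp [0.5403 0.0671 0.2532] yang 46.98 shift [-2.5  2.1 53.2] turn 0.01 F [-0.5  0.2  0.7] gap 0.997 gf 0.0
head_grip [([277.7, 182.8], 0.83, array([0.5429, 0.0647, 0.079 ]))]
button_face [([299.5, 175.8], 0.49, array([0.5516, 0.0834, 0.079 ]))]
mast_head []
scene head_grip [([345.4, 236.5], 0.76, array([0.5408, 0.0687, 0.079 ]))]
scene button_face []
scene lid_knob [([442.1, 165.0], 0.78, array([ 0.899 , -0.0149,  0.079 ]))]
side head_grip [([258.1, 284.8], 0.6, array([0.5435, 0.0663, 0.079 ]))]
side button_face [([151.1, 223.5], 0.64, array([0.3595, 0.1876, 0.079 ]))]
side lid_knob [([358.9, 312.7], 0.68, array([0.6973, 0.0162, 0.079 ]))]
knob expected [array([438.21559313, 165.22862283]), array([355.86110127, 312.24479083])]
```

View pics/w4.png

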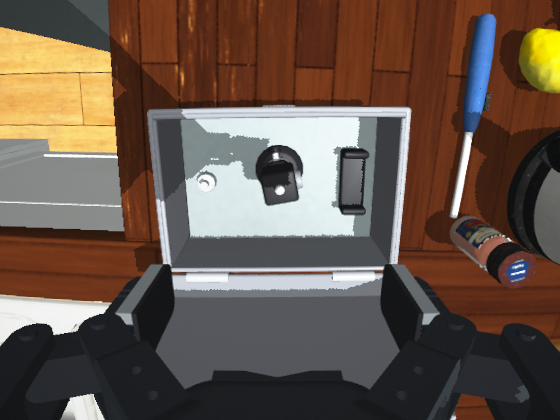

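The lid rests on its stop. The head is at (278,187), with the button on its right at (300,175) and the head yawed slightly. I'll enlarge it to measure the yaw.

```bash
python3 - <<'E'
from h import *
s=manip.sense()
im=cv2.imread('pics/w4.png')
ctr=np.array([.5432,.0667])
print(proj('wrist',[*ctr,.101],s))
tiles=[]
for yd in (47,55,61,67):
    a=np.radians(yd); y=np.array([np.cos(a),np.sin(a)]); x=np.array([y[1],-y[0]])
    k=cv2.resize(im[130:230,230:330],None,fx=4,fy=4,interpolation=2)
    pts=[((proj('wrist',[*(ctr+i*.014*x+j*.015*y),.101],s)-[230,130]+.5)*4).round().astype(int) for i,j in((1,1),(1,-1),(-1,-1),(-1,1))]
    cv2.polylines(k,[np.array(pts,np.int32)],True,(0,255,0),1)
    b=((proj('wrist',[*(ctr+.02*y),.079],s)-[230,130]+.5)*4).astype(int); cv2.circle(k,tuple(int(v) for v in b),3,(0,0,255),-1)
    tiles.append(cv2.convertScaleAbs(k,alpha=1.6,beta=20)[60:360,20:370])
cv2.imwrite('pics/head.png',np.vstack([np.hstack(tiles[:2]),np.hstack(tiles[2:])]))
E
```

```text
[279.03734592 187.60246925]
```

View pics/head.png

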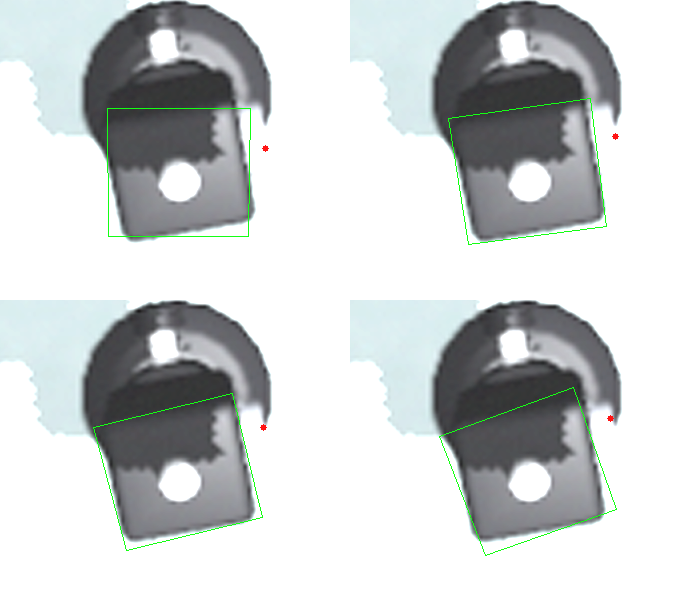

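The head's y axis is at about 56° in the world, a yaw of about 9° (0.16 rad) against the case, with the button on the +y side. I descend and grip it.

>>> step_arm --targets "-2 2 20 -4; -2 2 55 -9; -2 2 90 -9; -2 2 120 -9; -2 2 145 -9; -2 2 165 -9; -2 2 180 -9; -2 2 190 -9; -2 2 195 -9; -2 2 196 -9; -2 2 196 -9"

```text
t: 11.0
tcp_pos: [0.5434, 0.0679, 0.0588]
tool_rot: [0.292, 0.956, 0.0, 0.001]
force: [0.3, 0.2, 0.9]
finger_gap: 1.003
gripper_force: 0.0
```

```bash
python3 - <<'E'
from h import *
goto([.5432,.0667,.057],56)
E
```

```text
t 11.0 tcp [0.5434 0.0679 0.0588] yang 56.01 shift [-0.5 -1.1  1.8] turn 0.01 F [0.3 0.2 0.9] gap 1.003 gf 0.0
```

>>> step_arm --targets "0 0 0 0; 0 0 0 0; 0 0 0 0; 0 0 0 0; 0 0 0 0; 0 0 0 0; 0 0 0 0; 0 0 0 0; 0 0 0 0; 0 0 0 0" --gripper 1 --squeeze 70

```text
t: 12.0
tcp_pos: [0.5432, 0.0675, 0.059]
tool_rot: [0.292, 0.956, -0.0, 0.0]
force: [-1.3, -1.5, 5.6]
finger_gap: 0.342
gripper_force: 69.3
```

```bash
python3 - <<'E'
from h import *
goto([.5432,.0667,.057],56); print(manip.sense()['ft_torque'])
s=manip.sense(); im=manip.snapshot('wrist'); cv2.imwrite('pics/w5.png',im[:,:,::-1])
E
```

```text
t 12.0 tcp [0.5432 0.0675 0.059 ] yang 56.04 shift [-0.5 -0.7  2. ] turn 0.04 F [-1.3 -1.5  5.6] gap 0.342 gf 69.3053837120533
[-0.21396414  0.16247447  0.10041409]
```

View pics/w5.png

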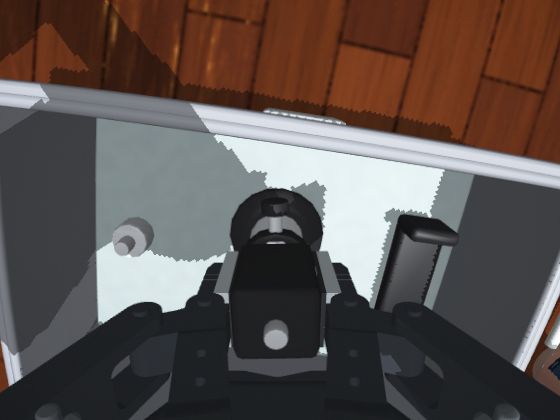

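The gap is about 30 mm, so the pads lie flat on the head's sides and the button is pressed. Now I draw the mast up.

>>> step_arm --targets "0 0 -2 0; 0 0 -5 0; 0 0 -8 0; 0 0 -12 0; 0 0 -16 0; 0 0 -20 0; 0 0 -24 0; 0 0 -28 0; 0 0 -30 0; 0 0 -30 0"

```text
t: 13.05
tcp_pos: [0.543, 0.0678, 0.0887]
tool_rot: [0.292, 0.956, -0.0, 0.0]
force: [0.4, -3.0, -3.2]
finger_gap: 0.343
gripper_force: 68.7
```

>>> step_arm --targets "0 0 -4 0; 0 0 -8 0; 0 0 -12 0; 0 0 -16 0; 0 0 -20 0; 0 0 -24 0; 0 0 -28 0; 0 0 -32 0; 0 0 -35 0; 0 0 -35 0; 0 0 -35 0"

```text
t: 14.15
tcp_pos: [0.5429, 0.0679, 0.1234]
tool_rot: [0.292, 0.956, 0.0, 0.0]
force: [3.0, -2.6, -9.5]
finger_gap: 0.345
gripper_force: 69.3
```

>>> step_arm --targets "0 0 -2 0; 0 0 -4 0; 0 0 -6 0; 0 0 -7 0; 0 0 -7 0; 0 0 -7 0"

```text
t: 14.75
tcp_pos: [0.5429, 0.0679, 0.1303]
tool_rot: [0.292, 0.956, 0.0, -0.0]
force: [3.7, -2.8, -10.6]
finger_gap: 0.344
gripper_force: 69.3
```

>>> step_arm --targets "0 0 -0.5 0; 0 0 -1 0; 0 0 -1 0; 0 0 -1 0"

```text
t: 15.15
tcp_pos: [0.5429, 0.0679, 0.1313]
tool_rot: [0.292, 0.956, 0.0, -0.0]
force: [3.1, -2.8, -10.2]
finger_gap: 0.346
gripper_force: 69.2
```

>>> step_arm --targets "0 0 -0.5 0; 0 0 -1 0; 0 0 -1 0; 0 0 -1 0" --squeeze 90

```text
t: 15.55
tcp_pos: [0.5428, 0.0679, 0.1316]
tool_rot: [0.292, 0.956, -0.0, -0.0]
force: [4.5, -2.2, -15.2]
finger_gap: 0.341
gripper_force: 89.7
```

>>> step_arm --targets "0 0 -0.5 0; 0 0 -1 0; 0 0 -1 0; 0 0 -1 0"

```text
t: 15.95
tcp_pos: [0.5427, 0.0679, 0.1317]
tool_rot: [0.292, 0.956, -0.0, -0.001]
force: [6.4, -3.0, -20.4]
finger_gap: 0.343
gripper_force: 89.9
```

The force rises while the TCP stays put after about 72.7 mm, so the mast is on the second stop. One last check from the cameras.

```bash
python3 - <<'E'
from h import *
goto([.5432,.0667,.131],56)
T=[]
for n in ['wrist','side']:
    s=manip.sense(); im=manip.snapshot(n); T.append(im[:,:,::-1])
    for q in ['lid_knob','head_grip']: print(n,q,[(x['position'],round(x['p'],2)) for x in manip.mark_of(n,q)[:1]], proj(n,[.5432,.0667,.151],s))
cv2.imwrite('pics/f.png',cv2.resize(np.hstack(T),(800,300)))
E
```

```text
t 15.95 tcp [0.5427 0.0679 0.1317] yang 55.99 shift [-1.1 -0.8  0.7] turn -0.01 F [  6.4  -3.  -20.4] gap 0.343 gf 89.90678831934929
wrist lid_knob [] [276.98825578 292.46018752]
wrist head_grip [([276.2, 294.2], 0.59)] [276.9882569  292.46018818]
side lid_knob [([359.9, 309.1], 0.91)] [257.75922147 260.30632902]
side head_grip [([257.7, 258.0], 0.73)] [257.75922147 260.30632902]
```

View pics/f.png

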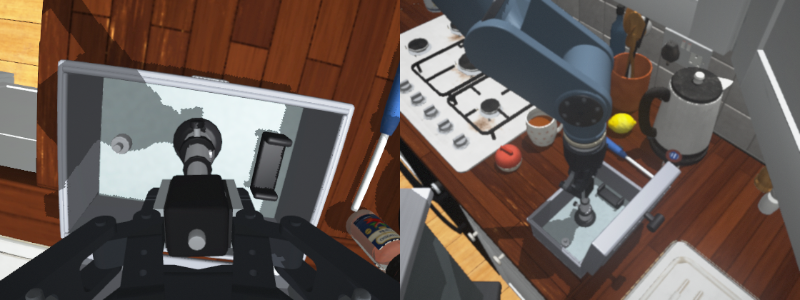

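The mast is fully out and held, its tube sections showing at (197,150) in the combined picture. The lid is back on its stop and nothing else has moved.

```bash
python3 -c "
from station import manip; print(manip.sign_off())"
```

```text
the job is handed in; nothing more can be done
None
```

The lid is open on its stop, and the arm is holding the mast with its button pressed at the second stop, fully out (about 72 mm up); the job was handed in at about 16 s.

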